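Lock the microscope's clamp screw with the T-key

TASK

The clamp screw in the sloping nose of the white microscope has worked loose. Take the T-handle key from its stand, put its square end into the screw's socket and turn the screw clockwise until it stops, then hang the key back upright in its stand. Do not disturb the paper roll, the dish or the screwdriver.

Things in the scene. Friction and masses are not known exactly. Their poses are not given: they have to be found in the camera images.
- key: Loose T-handle key, 0.2 kg: black cross bar on a steel shank. Origin at the tip, z up the shank, x along the bar. From the tip (mm): ball nose radius 6 to 6, square 12 x 12 (flats facing x, y) to 30, shank diameter 14 to 115, with a black flange diameter 40 at 90 to 96, bar from 115 to 135. Starts hanging in the stand by its flange, tip 15 above the table, bar within 0.8 rad of the stand's x.
- key_bar (a point): Centre of the key's cross bar, the place to grip: bar 90 long, 18 wide with flat sides, 20 high. Grip across its 18 mm width, fingers pointing down the shank. Axes as key, 125 mm above its origin.
- stand: Fixed stand for the key: dark steel base and two side walls (at its y ends), aluminium top plate 100 x 100 x 10, top at 105 mm. Origin on the table under its centre. It may change places with the paper roll.
- stand_hole (a point): Centre of the stand's hole (diameter 26, straight through the top plate), at the top face, 105 mm above the table. z up. The key's flange rests on this face, free air beneath.
- clamp_screw (a joint): Angle of the clamp screw, rad: 0 loose, grows as it is turned clockwise (seen from above, looking into the recess), stops hard at 1.571 (fully tight). Starts between 0 and 0.45. Stays where it is left; turning takes about 0.12 N m.
- socket (a point): Mouth centre of the screw's square socket, level with the screw's face; turns with the screw. z points out along the screw's axis, leaning 30 degrees from vertical towards the microscope's -y end; x, y are square to the socket's flats. Socket 14.4 x 14.4, 20 deep: key has 1.2 mm play each side, 0.23 rad in turning, and enters at any of four quarter turns. 85 mm above the table.
- scope: Fixed white C-shaped microscope. Origin on the table under the screw; its -y end is a white nose sloping at 30 degrees, 100 x 140. The screw, a steel disc diameter 44 with a black line on its rim along its x, lies 10 deep in a recess of diameter 47 in it. In its frame: base x -70 to 150, y 30 to 420, height 115, stage 137; column y 320 to 420; head over x -50 to 130, y 140 to 420, z 335 to 410.
- paper_roll: Roll of paper, loose, diameter 110, 100 high, standing; origin under its centre. A bystander: leave alone.
- dish: Flat clear dish, loose, diameter 90, 14 high; origin under its centre. A bystander: leave alone.
- driver: Screwdriver lying on the table, loose, about 200 long with a black handle; not the tool for this screw. A bystander: leave alone.

How it is judged (in metres and radians):
On the way, in this order (a step that is already met when the one before it is completed fails the run):
1. the key's square end is in the screw's socket, the screw not yet turned home (distance between key and socket below 0.024 m and z of key in the frame of socket below -0.01 m and angle between the z axis of key and the z axis of socket, either way round below 0.2 rad and value of joint clamp_screw below 1.2 rad), for 0.1 s.
2. the screw is turned home with the key in its socket (value of joint clamp_screw above 1.4 rad and distance between key and socket below 0.026 m and z of key in the frame of socket below -0.006 m), for 0.1 s.
At the end, for the whole second after the job is handed in: The clamp screw reads more than 1.40 rad (its stop is at 1.571) and the key hangs released and at rest in the stand: tip and bar within 15 mm of the hole's axis, flange within 5 mm of resting on the top plate, upright within 0.12 rad (value of joint clamp_screw above 1.4 rad and horizontal distance between each of key, key_bar and stand_hole below 0.015 m and z of key in the frame of stand between 0.01 and 0.02 m and angle between key's own z axis and vertical below 0.12 rad and linear speed of key below 0.03 m/s); the robot touches nothing.
It fails at once if the paper roll is shoved more than 40 mm (distance of paper_roll from where it was at the start of the episode above 0.04 m).
It fails at once if the dish is shoved more than 40 mm (distance of dish from where it was at the start of the episode above 0.04 m).
It fails at once if the screwdriver is shoved more than 40 mm (distance of driver from where it was at the start of the episode above 0.04 m).
It fails at once if the paper roll is tipped over (angle between paper_roll's own z axis and vertical above 0.5 rad).
It also fails if it takes over 58 s, if anything falls off the work surface, if the arm or the gripper's body presses on something with over 40 N, if the wrist force passes 120 N, or if a joint passes its speed limit or range.

ROBOT

A 6-joint arm with a two-finger parallel gripper is mounted at the origin on the work surface. World frame = base frame: x ahead of the robot, y to its left, z up, the work surface at z = 0. Lengths are in mm, angles in degrees, forces in N, time in s.
With the tool pointing down it reaches from about 350 to 850 mm from the base axis. Payload 8.1 kg.
Tool frame: the origin (TCP) lies midway between the tips of the shut fingers; the grasp point (between the pads) lies 19 mm behind it; z points along the fingers, y is the line along which they close (so a half turn about z gives the same grasp; the last joint's range is limited). The gripper opens to 85 mm and grips with 20 to 120 N. Pads are 22 mm wide; open, the fingers measure 114 mm over their backs; the gripper's body (76 mm by 85 mm) begins 54 mm behind the grasp point. The pads swing forward as they close: fully open they stand 13 mm farther back than shut.
Start: joints at [62.372, 7.471, 85.268, -0, 87.261, -4.893], TCP at [231.861, 553.395, 231.292] pointing down, gripper open.
Joint ranges: [-169.43, 169.43], [-51.17, 129.36], [1.28, 143.12], [-76.62, 256.62], [0, 156.53], [-152.29, 152.29]. Speed limits (degrees/s): [136.94, 136.94, 159.86, 180, 180, 180].

INTERFACE

Orientations are given as [roll, pitch, yaw] about the fixed x, y, z axes, in that order (R = Rz(yaw) Ry(pitch) Rx(roll)).
In Python, from bench import sense, snapshot, order, finder gives the robot as it stands.
- The arm moves only by the tool send_rows, never from a script. Its argument "steps" is a list of rows, each a list of 2 entries, a list of its own where there are three numbers: the shift along the world's x, y, z in units of 30 mm (1.0 is 30 mm), then the turn, a rotation vector about the world's x, y, z in rad. In form: [[[dx, dy, dz], [wx, wy, wz]], ...]. A call has 1 to 10 rows; each row is the pose to reach, as a shift and turn from the pose commanded when the call began; what a row does not reach only later rows make up. A row lasts 1/8 s, in which the tool goes at most 62.5 mm and 10.7 degrees, less where a joint would pass 70% of its speed; a pose out of reach is approached as far as the arm can. A call with a gripper value outside its range is refused whole. "fingers" is the closure, from 0 (fully open) to 1 (shut), set as the call begins (left out, the last holds). The fingers move at their own pace and stop on an object; "squeeze" is the grip in N (left out, the last holds). Time passes only in rows, so rows that repeat a pose let the fingers close. It gives the time, the measured TCP pose, the force, the opening and the grip force at its end, in the units of the state.
- sense(): the state, without advancing time (a new reading comes with each control period).
- snapshot(name): name is "scene" or "top" or "wrist"; returns a dict with "img" (480x640x3 uint8, red, green, blue), "K" (3x3 intrinsics, pixels), "pose" (4x4, takes a point from camera to world coordinates). Camera axes: x right, y up, looking along -z (the intrinsics and any distortion apply to the point x, -y, -z); pixel columns grow to the right and rows downward; lengths in mm; the calibration is good to about 2 mm. A picture is of the moment at which its call begins. There is no depth.
- order.hand_in(): hands the job in; it is judged then, once.
Trained networks look in the newest picture that a camera, given by its name, has taken for a name from the list of things; names that differ only in an ending like _2 or _b are one class to them, and where a whole thing is asked for, a point or a joint stands for the part that bears it (a point fixed in the world has none). Each returns a list of dicts, best first, with "confidence" (0 to 1); they miss things now and then, are a little off and sometimes report something else, mostly with a low value. They report only what shows in the picture. A call takes as long as a camera call.
- finder.find_in(label, camera): "box" ([left, top, width, height] as shares, 0 to 1, of the picture: columns of its width, rows of its height, round what is visible of it).
- finder.trace(label, camera): "mask" (480x640 bool, what is visible of it) and "box" ([left, top, width, height] as shares, 0 to 1, of the picture: columns of its width, rows of its height, round what is visible of it).
- finder.pinpoint(label, camera): "at" ([column, row] as shares, 0 to 1, of the picture: columns of its width, rows of its height: a listed point, or the origin of a listed thing).
The state is a dict: "time": time; "joint_pos": joint angles; "qd": joint speeds; "joint_efforts": joint torques, N m; "tool_pos": TCP position; "tcp_rot": TCP orientation; "ft_force": force on the tool from outside, world axes, zero at the start; "wrist_torque": the same for the moment, N m; "finger_gap": finger opening in mm; "grip_force": force on a finger pad.
Only numpy, scipy, OpenCV 4.12 (cv2) and the standard library are available. Lean on these libraries where they do the work, as an engineer would, in place of code of your own. Each camera call takes 0.05 s, during which the arm holds its last target. There are 200 camera calls.

## Working session

There is one attempt and no reset: what is moved stays moved. The work goes in short steps, Python scripts to look and compute and a tool call to move; the robot and the scene stay as the last step left them, time stands still between calls to the robot, and variables do not carry over. Pictures are saved under pics/ and viewed, at most 10 in all, crops included, and the job is handed in when it is done.

Besides the shell and the picture viewer there is one more tool, called after "Call:" in YAML: its name, and indented under it one key for each argument. send_rows: Moves the arm, as the interface text tells. Its arguments: {"type":"object","properties":{"steps":{"type":"array"},"fingers":{"type":"number"},"squeeze":{"type":"number"}},"required":["steps"]}

```bash
mkdir -p pics; cat > h.py <<'E'
import numpy as np, cv2
from bench import sense, snapshot, order, finder
def ray(s,u,v):
    K=s['K'];T=s['pose'];d=np.array([(u-K[0,2])/K[0,0],-(v-K[1,2])/K[1,1],-1.]);return T[:3,3],T[:3,:3]@d
def plane(s,u,v,z):
    o,d=ray(s,u,v);return o+d*(z-o[2])/d[2]
def proj(s,P):
    T=s['pose'];p=(np.atleast_2d(P)-T[:3,3])@T[:3,:3];K=s['K']
    return np.c_[K[0,0]*p[:,0]/-p[:,2]+K[0,2],K[1,1]*-p[:,1]/-p[:,2]+K[1,2]]
def tri(obs):
    A=np.zeros((3,3));b=np.zeros(3)
    for s,u,v in obs:
        o,d=ray(s,u,v);d=d/np.linalg.norm(d);M=np.eye(3)-np.outer(d,d);A+=M;b+=M@o
    return np.linalg.solve(A,b)
def save(s,n): cv2.imwrite('pics/'+n,s['img'][:,:,::-1])
E
python3 - <<'E'
from h import *
np.set_printoptions(precision=1,suppress=True)
S={}
for c in ('scene','top','wrist'):
    s=snapshot(c);S[c]=s;save(s,c+'0.png');print(c,s['pose'].tolist() if 0 else s['pose'][:3,3],{k:(v.shape if hasattr(v,'shape') else v) for k,v in s.items() if k not in('img','pose','K')},s['K'][0,0])
P={}
for n in ('key','key_bar','stand','stand_hole','socket','scope','paper_roll','dish','driver'):
    for c in S:
        r=finder.pinpoint(n,c)
        if r:
            u,v=r[0]['at'][0]*640,r[0]['at'][1]*480;P.setdefault(n,[]).append((S[c],u,v))
            print(n,c,round(u),round(v),round(r[0]['confidence'],2),plane(S[c],u,v,dict(key=15,key_bar=140,stand_hole=105,socket=85).get(n,0)))
    if len(P.get(n,[]))>1: print('  TRI',tri(P[n][:2]))
st=sense();print(st)
cv2.imwrite('pics/both.png',cv2.resize(np.hstack([S['scene']['img'],S['top']['img']]),(800,300))[:,:,::-1])
E
```

```text
scene [1066.9   42.   453. ] {} 469.9869313796795
top [ 376.7 -121.   989.2] {} 614.5705719224952
wrist [155.8 585.4 372.5] {} 432.92277640897646
key scene 183 325 0.62 [ 606.4 -296.9   15. ]
key top 405 182 0.91 [ 608.8 -304.7   15. ]
  TRI [ 606.9 -301.1   15.1]
key_bar scene 167 250 0.92 [ 605.4 -302.1  140. ]
key_bar top 418 162 0.59 [ 609.3 -300.   140. ]
  TRI [ 608.7 -299.6  142.3]
stand scene 185 334 0.94 [ 607.1 -295.8    0. ]
stand top 402 185 0.81 [ 607.2 -302.8    0. ]
  TRI [ 606.1 -300.2   -1.4]
stand_hole scene 173 274 0.78 [ 608.2 -297.8  105. ]
stand_hole top 416 173 0.71 [ 601. -304.  105.]
  TRI [ 601.7 -304.   100. ]
socket scene 457 342 0.94 [612.9  80.2  85. ]
socket top 159 162 0.65 [615.   79.2  85. ]
  TRI [614.6  79.5  86.3]
scope scene 442 394 0.8 [614.3  74.3   0. ]
scope top 171 175 0.59 [616.9  77.8   0. ]
  TRI [616.4  75.7   2.5]
paper_roll scene 239 274 0.9 [ 434.4 -290.3    0. ]
paper_roll top 396 294 0.73 [ 427.1 -290.8    0. ]
  TRI [ 427.7 -292.6   -4.7]
dish scene 334 282 0.78 [ 408.5 -121.7    0. ]
dish top 291 296 0.92 [ 421.1 -122.5    0. ]
  TRI [ 420.3 -120.7    7.8]
driver scene 436 293 0.76 [391.9  49.3   0. ]
driver top 185 319 0.97 [383.4  45.1   0. ]
  TRI [383.3  47.8  -6.1]
{'time': 1.5, 'joint_pos': array([62.4,  7.5, 85.3, -0. , 87.3, -4.9]), 'qd': array([-0.1, -0. , -0. , -0. , -0. ,  0. ]), 'joint_efforts': array([  0. , -56.9, -50.1,   0. ,   0. ,  -0. ]), 'tool_pos': array([231.9, 553.4, 231.3]), 'tcp_rot': array([-180. ,    0. ,  157.3]), 'ft_force': array([-0.1, -0.1,  0.4]), 'wrist_torque': array([-0. , -0.1, -0. ]), 'grip_force': 0.0, 'finger_gap': 85.72483988346852}
```

View pics/top0.png

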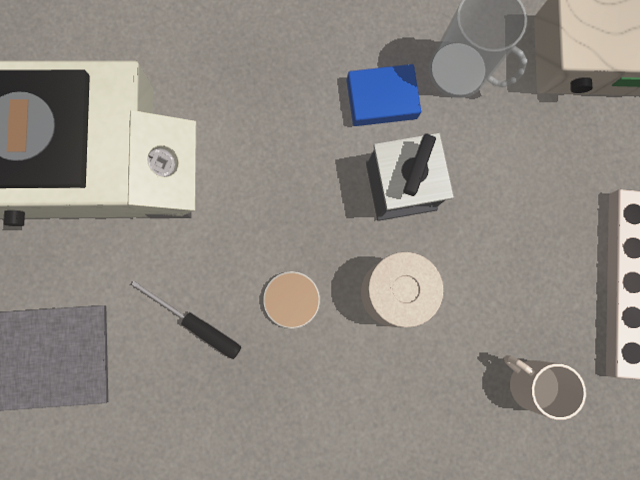

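View pics/scene0.png

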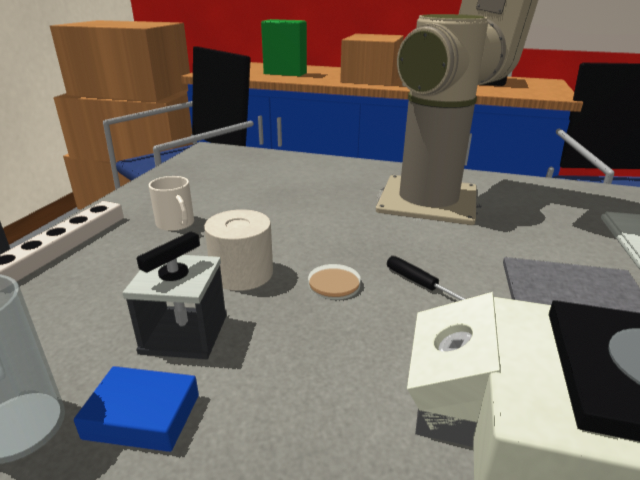

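The stand with the key is at about (607,-302), bar at pixels (413,192)–(431,137) in the top view. The nose and screw are at top pixel (162,160), with the nose sloping towards world -y. Next I'll go above the screw and look with the wrist camera.

Call:
send_rows:
  steps:
    - [[2,-4,0.8],[0,0,0]]
    - [[3.6,-7.5,1.5],[0,0,0]]
    - [[5.6,-11.8,2.3],[0,0,0]]
    - [[5.6,-11.8,2.3],[0,0,0]]
    - [[5.6,-11.8,2.3],[0,0,0]]
    - [[5.6,-11.8,2.3],[0,0,0]]
    - [[5.6,-11.8,2.3],[0,0,0]]
    - [[8,-13.1,2.3],[0,0,0]]
    - [[10,-14.3,2.3],[0,0,0]]
    - [[12,-15.4,2.3],[0,0,0]]
  fingers: 0

```text
time: 2.75
tool_pos: [564.9, 106.1, 300.7]
tcp_rot: [180.0, 0.1, 157.3]
ft_force: [1.7, 0.2, 2.0]
finger_gap: 85.5
grip_force: 0.0
```

Call:
send_rows:
  steps:
    - [[1.5,-1,0],[0,0,0]]
    - [[2.9,-1.7,0],[0,0,0]]
    - [[2.9,-1.7,0],[0,0,0]]
    - [[2.9,-1.7,0],[0,0,0]]

```text
time: 3.25
tool_pos: [650.0, 56.5, 299.9]
tcp_rot: [-180.0, -0.1, 157.3]
ft_force: [0.3, 0.2, 0.1]
finger_gap: 85.3
grip_force: 0.0
```

```bash
python3 - <<'E'
from h import *
np.set_printoptions(precision=1,suppress=True)
st=sense();print(st['time'],st['tool_pos'],st['tcp_rot'],st['joint_pos'])
s=snapshot('wrist');save(s,'w1.png')
for n in('socket','clamp_screw','scope'):
    for r in finder.pinpoint(n,'wrist')[:2]:
        u,v=r['at'][0]*640,r['at'][1]*480;print(n,u,v,r['confidence'],plane(s,u,v,85))
t=snapshot('top')
for lab in('key_bar','key'):
    r=finder.trace(lab,'top')
    if r: np.save('m_%s.npy'%lab,r[0]['mask']);m=r[0]['mask'];print(lab,m.sum(),r[0]['confidence'],r[0]['box'])
# bar axis: dark pixels in crop
g=t['img'].max(2);m=np.zeros_like(g);m[125:205,395:445]=g[125:205,395:445]<50
n,l,stt,c=cv2.connectedComponentsWithStats(m);k=1+np.argmax(stt[1:,4]);ys,xs=np.where(l==k)
rect=cv2.minAreaRect(np.c_[xs,ys].astype(np.float32));b=cv2.boxPoints(rect);print(rect)
print(np.array([plane(t,*p,150) for p in b]))
E
```

```text
3.25 [650.   56.5 299.9] [-180.    -0.1  157.3] [  0.5  14.8  69.9   0.   95.3 -66.8]
socket 325.18399999999997 150.38400000000001 0.89 [615.2  79.6  85. ]Traceback (most recent call last):
  File "<stdin>", line 6, in <module>
ValueError: it knows: dish, driver, key, key_bar, paper_roll, scope, socket, stand, stand_hole
```

View pics/w1.png

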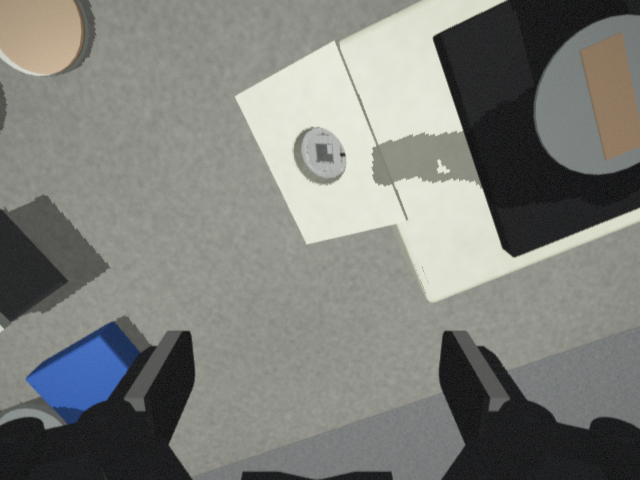

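Wrist view: screw at (323,152), its black rim line to the right at about (343,155). Nose edges (235,96)-(305,243) and (338,42)-(407,220) give the yaw. I'll rectify onto the sloping plane.

```bash
cat > rect.py <<'E'
from h import *
np.set_printoptions(precision=1,suppress=True)
def frame(yaw):
    c,s_=np.cos(yaw),np.sin(yaw);x=np.array([c,s_,0]);y0=np.array([-s_,c,0]);z=-.5*y0+np.array([0,0,.866]);return x,np.cross(z,x),z
def rectify(s,C,yaw,off=0,half=35,sc=8):
    x,y,z=frame(yaw);h=half
    P=[C+off*z+a*x+b*y for a,b in((-h,h),(h,h),(h,-h),(-h,-h))]
    H=cv2.getPerspectiveTransform(proj(s,P).astype(np.float32),np.float32([(0,0),(2*h*sc,0),(2*h*sc,2*h*sc),(0,2*h*sc)]))
    return cv2.warpPerspective(s['img'],H,(2*h*sc,2*h*sc))
E
python3 - <<'E'
from rect import *
s=snapshot('wrist');C=np.array([614.8,79.6,85.])
for a in [((235,96),(305,243)),((338,42),(407,220))]:
    # intersect with face plane at yaw 0 (offset 10)
    x,y,z=frame(0);Q=[]
    for p in a:
        o,d=ray(s,*p);Q.append(o+d*(((C+10*z-o)@z)/(d@z)))
    Q=np.array(Q);v=Q[1]-Q[0];print(Q,'angle in face',np.degrees(np.arctan2(v@y,v@x)),[(q-C)@y for q in Q],[(q-C)@x for q in Q])
im=rectify(s,C,0);cv2.imwrite('pics/r1.png',im[:,:,::-1])
t=snapshot('top')
g=t['img'].max(2);m=np.zeros_like(g);m[125:205,395:445]=g[125:205,395:445]<50
n,l,stt,c=cv2.connectedComponentsWithStats(m);k=1+np.argmax(stt[1:,4]);ys,xs=np.where(l==k)
rc=cv2.minAreaRect(np.c_[xs,ys].astype(np.float32));b=cv2.boxPoints(rc);print(rc)
print(np.array([plane(t,*p,150) for p in b]))
E
```

```text
[[548.2  28.   66.8]
 [687.2  31.2  68.6]] angle in face 1.4877726956480473 [np.float64(-53.76130721069257), np.float64(-50.152602814960325)] [np.float64(-66.587494141707), np.float64(72.35648503889172)]
[[547.4 116.8 118. ]
 [684.9 119.5 119.6]] angle in face 1.2776222958718657 [np.float64(48.721169225850495), np.float64(51.787718654379205)] [np.float64(-67.35348210806148), np.float64(70.14507142052469)]
((411.5513916015625, 163.8019561767578), (16.718841552734375, 61.33639144897461), 9.7824068069458)
[[ 561.5 -269.5  150. ]
 [ 649.4 -284.9  150. ]
 [ 645.8 -308.4  150. ]
 [ 557.9 -292.7  150. ]]
```

View pics/r1.png

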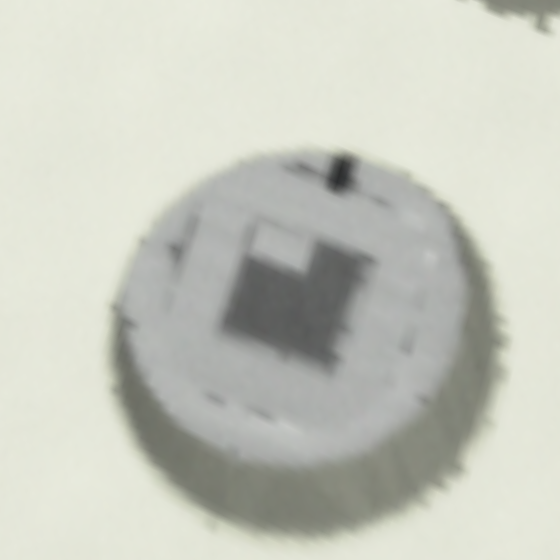

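Screw line sits at about 71° in the slope plane (a start angle of about 0.33 rad), scope yaw is about 1.4°, and the socket is at about (616.7,78.4,85). Now the key.

Call:
send_rows:
  steps:
    - [[0.1,-2,-0.3],[0,0,0.1]]
    - [[0.1,-4,-0.6],[0,0,0.1]]
    - [[0.2,-6,-1],[0,0,0.1]]
    - [[0.3,-8,-1.3],[0,0,0.1]]
    - [[0.3,-10,-1.3],[0,0,0.1]]
    - [[0.3,-12,-1.3],[0,0,0.1]]
    - [[0.3,-12.4,-1.3],[0,0,0.1]]
    - [[0.3,-12.4,-1.3],[0,0,0.1]]
    - [[0.3,-12.4,-1.3],[0,0,0.1]]

```text
time: 4.58
tool_pos: [659.7, -313.6, 261.9]
tcp_rot: [180.0, 0.0, 163.1]
ft_force: [-0.3, 0.2, -0.7]
finger_gap: 85.1
grip_force: 0.0
```

```bash
python3 - <<'E'
from h import *
np.set_printoptions(precision=1,suppress=True)
st=sense();print(st['time'],st['tool_pos'],st['tcp_rot'],st['joint_pos'],st['wrist_torque'])
s=snapshot('wrist');save(s,'w2.png')
for n,z in(('key_bar',140),('stand_hole',105),('stand',0),('key',15)):
    for r in finder.pinpoint(n,'wrist')[:1]:
        u,v=r['at'][0]*640,r['at'][1]*480;print(n,u,v,r['confidence'],plane(s,u,v,z))
E
```

```text
4.575 [ 659.7 -313.6  261.9] [180.    0.  163.1] [ -29.5   27.8   57.7    0.    94.5 -102.6] [0. 0. 0.]
key_bar 313.408 144.0 0.96 [ 606.4 -298.7  140. ]
key 312.32 128.784 0.93 [ 605.8 -300.2   15. ]
```

View pics/w2.png

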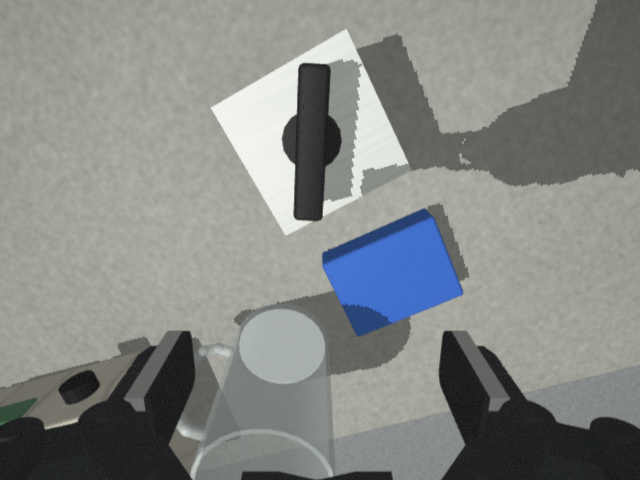

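The bar runs (314,66)–(308,217), nearly in line with the tool x. The stand plate corners are (348,29),(410,167),(285,235),(211,106).

```bash
python3 - <<'E'
from h import *
np.set_printoptions(precision=1,suppress=True)
s=snapshot('wrist')
Q=np.array([plane(s,*p,105) for p in((348,29),(410,167),(285,235),(211,106))]);print(Q,Q.mean(0))
e=np.roll(Q,-1,0)-Q;print('edges az',np.degrees(np.arctan2(e[:,1],e[:,0])),np.linalg.norm(e,axis=1))
g=s['img'].max(2);m=np.zeros_like(g);m[55:230,270:350]=g[55:230,270:350]<60
ys,xs=np.where(m);B=[]
for r in list(range(72,108,4))+list(range(176,212,4)):
    x=xs[ys==r];B.append(plane(s,(x.min()+x.max())/2,r,150))
B=np.array(B);v=B[-1]-B[0];print(B[0],B[-1],np.degrees(np.arctan2(v[1],v[0])))
a=plane(s,314,65,150);b=plane(s,308,218,150);print(a,b,(a+b)/2,np.linalg.norm(a-b))
f=[plane(s,u,139,111) for u in(283,341)];print('flange',f,(f[0]+f[1])/2)
E
```

```text
[[ 548.8 -259.5  105. ]
 [ 643.7 -241.7  105. ]
 [ 665.3 -339.2  105. ]
 [ 566.7 -357.9  105. ]] [ 606.1 -299.6  105. ]
edges az [  10.6  -77.5 -169.3  100.3] [ 96.6  99.9 100.4 100. ]
[ 568.8 -287.   150. ] [ 640.6 -312.7  150. ] -19.69369620456761
[ 565.3 -286.5  150. ] [ 646.4 -315.1  150. ] [ 605.8 -300.8  150. ] 85.98782306880824
flange [array([ 600.1, -318.7,  111. ]), array([ 611.3, -282.1,  111. ])] [ 605.7 -300.4  111. ]
```

Call:
send_rows:
  steps:
    - [[-0.9,0.2,-1],[0,0,-0.048]]
    - [[-1.79,0.45,-2],[0,0,-0.048]]
    - [[-1.79,0.45,-2],[0,0,-0.048]]
    - [[-1.79,0.45,-3],[0,0,-0.048]]
    - [[-1.79,0.45,-4],[0,0,-0.048]]
    - [[-1.79,0.45,-4.5],[0,0,-0.048]]
    - [[-1.79,0.45,-4.7],[0,0,-0.048]]
    - [[-1.79,0.45,-4.7],[0,0,-0.048]]
    - [[-1.79,0.45,-4.7],[0,0,-0.048]]

```text
time: 6.0
tool_pos: [606.4, -302.6, 122.0]
tcp_rot: [-180.0, 0.1, 160.2]
ft_force: [0.1, -0.5, -0.3]
finger_gap: 85.3
grip_force: 0.0
```

Call:
send_rows:
  steps:
    - [[0,0,0],[0,0,0]]
    - [[0,0,0],[0,0,0]]
    - [[0,0,0],[0,0,0]]
    - [[0,0,0],[0,0,0]]
    - [[0,0,0],[0,0,0]]
    - [[0,0,0],[0,0,0]]
  fingers: 1
  squeeze: 60

```text
time: 6.75
tool_pos: [605.6, -302.1, 120.4]
tcp_rot: [-180.0, 0.0, 160.2]
ft_force: [-0.9, 0.9, 1.9]
finger_gap: 16.8
grip_force: 60.7
```

Call:
send_rows:
  steps:
    - [[0,0,0.3],[0,0,0]]
    - [[0,0,1],[0,0,0]]
    - [[0,0,2],[0,0,0]]
    - [[0,0,3.5],[0,0,0]]
    - [[0,0,5.2],[0,0,0]]
    - [[0,0,5.3],[0,0,0]]
    - [[0,0,5.3],[0,0,0]]
  squeeze: 90

```text
time: 7.62
tool_pos: [605.8, -302.2, 280.6]
tcp_rot: [-180.0, 0.1, 160.2]
ft_force: [0.3, -0.7, -2.7]
finger_gap: 16.2
grip_force: 87.9
```

Call:
send_rows:
  steps:
    - [[0.1,1.5,0],[0,0,0]]
    - [[0.2,3,0],[0.1,0.002,0]]
    - [[0.2,4.5,0],[0.2,0.004,0]]
    - [[0.3,6,0],[0.3,0.006,0]]
    - [[0.3,7.5,-0.4],[0.4,0.009,0]]
    - [[0.4,9,-0.8],[0.5,0.012,0]]
    - [[0.42,10,-1.2],[0.523,0.013,0]]
    - [[0.42,10.2,-1.6],[0.523,0.013,0]]
    - [[0.42,10.2,-1.6],[0.523,0.013,0]]
    - [[0.42,10.2,-1.6],[0.523,0.013,0]]

```text
time: 8.88
tool_pos: [618.3, 3.1, 231.6]
tcp_rot: [151.8, -10.4, 162.8]
ft_force: [-0.0, -0.6, -1.8]
finger_gap: 16.8
grip_force: 88.3
```

```bash
python3 - <<'E'
from h import *
np.set_printoptions(precision=2,suppress=True)
st=sense();print({k:st[k] for k in('time','tool_pos','tcp_rot','joint_pos','ft_force','wrist_torque','finger_gap')})
s=snapshot('wrist');save(s,'w3.png')
for n in('key','socket'):
    for r in finder.pinpoint(n,'wrist')[:1]:
        print(n,r['at'][0]*640,r['at'][1]*480,r['confidence'])
E
```

```text
{'time': 8.875, 'tool_pos': array([618.3 ,   3.08, 231.56]), 'tcp_rot': array([151.76, -10.37, 162.83]), 'joint_pos': array([-20.57,  16.22,  80.38,  27.69,  94.9 , -91.2 ]), 'ft_force': array([-0.02, -0.64, -1.75]), 'wrist_torque': array([-0.4 , -0.05,  0.01]), 'finger_gap': 16.790487806389716}
key 317.888 240.912 0.96
socket 306.112 219.696 0.98
```

View pics/w3.png

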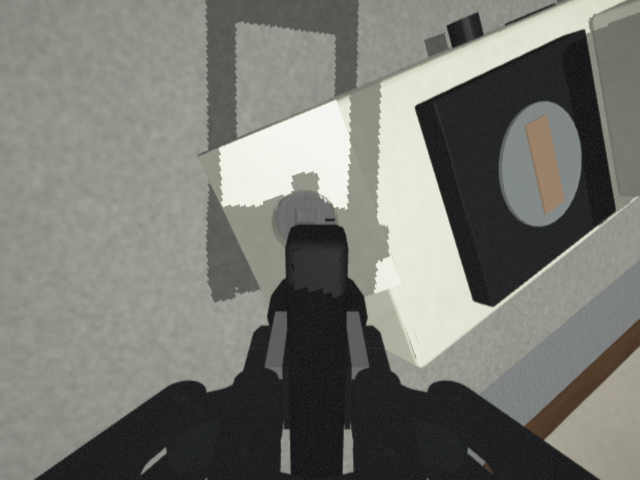

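The bar hides the tip; the socket shows at (306,217), half shaded. I'll check tool pose against target, and re-triangulate the socket and key tip with the scene and top cameras.

```bash
cat >> rect.py <<'E'
from scipy.spatial.transform import Rotation as R
SOCK=np.array([616.7,78.4,85.]);YAW=np.radians(1.4);L=105.4
def where(st):
    T=R.from_euler('xyz',st['tcp_rot'],degrees=True).as_matrix();x,y,z=frame(YAW)
    tip=st['tool_pos']+L*T[:,2];d=tip-SOCK
    print('t %.2f tip-socket in scope-slope frame'%st['time'],[round(float(d@a),1) for a in(x,y,z)],'tilt err',[round(float(np.degrees(T[:,2]@a)),2) for a in(x,y)],
     'bar angle',round(float(np.degrees(np.arctan2(-T[:,0]@y,-T[:,0]@x))),1),'F',st['ft_force'],'M',st['wrist_torque'])
    return tip,T
E
python3 - <<'E'
from rect import *
st=sense();tip,T=where(st);print(st['tool_pos'],np.abs(st['qd']).max(),tip)
obs={}
for c in('scene','top','wrist'):
    s=snapshot(c);save(s,c+'3.png')
    for n in('key','socket'):
        r=finder.pinpoint(n,c)
        if r:
            u,v=r[0]['at'][0]*640,r[0]['at'][1]*480;obs.setdefault(n,[]).append((s,u,v))
            print(c,n,round(u,1),round(v,1),round(r[0]['confidence'],2),'predicted',proj(s,tip if n=='key' else SOCK)[0], plane(s,u,v,85) if n=='socket' else '')
for n in obs: print(n,tri(obs[n]))
im=rectify(s,SOCK,YAW);cv2.imwrite('pics/r3.png',im[:,:,::-1])
s=snapshot('scene');u,v=proj(s,SOCK)[0].astype(int);c=s['img'][v-110:v+60,u-110:u+110]
a=cv2.resize(c,None,fx=2.8,fy=2.8,interpolation=cv2.INTER_CUBIC);print(a.shape,u,v);cv2.imwrite('pics/s3.png',a[:,:,::-1])
E
```

```text
t 9.03 tip-socket in scope-slope frame [0.2, 8.2, 59.7] tilt err [0.08, -0.07] bar angle -21.2 F [ 0.   0.8 -2.6] M [-0.5  0.   0. ]
[618.6   3.1 232.1] 0.12048269934711915 [617.5  55.6 140.8]
scene key 445.0 300.4 0.57 predicted [442.5 302.3] 
scene socket 457.3 340.4 0.82 predicted [455.8 344.1] [609.6  79.8  85. ]
top key 169.0 150.5 0.96 predicted [167.5 150.6] 
top socket 158.8 159.8 0.95 predicted [159.5 161.2] [618.8  79.6  85. ]
wrist key 317.2 236.8 0.61 predicted [315.5 242.1] 
wrist socket 305.1 220.7 0.55 predicted [305.1 219.7] [617.3  78.1  85. ]
key [615.8  56.1 142.6]
socket [616.7  78.   89.9]
(476, 616, 3) 455 344
```

View pics/s3.png

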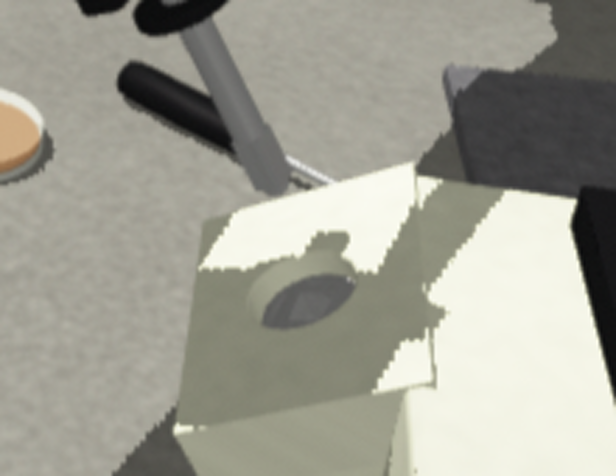

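View pics/r3.png

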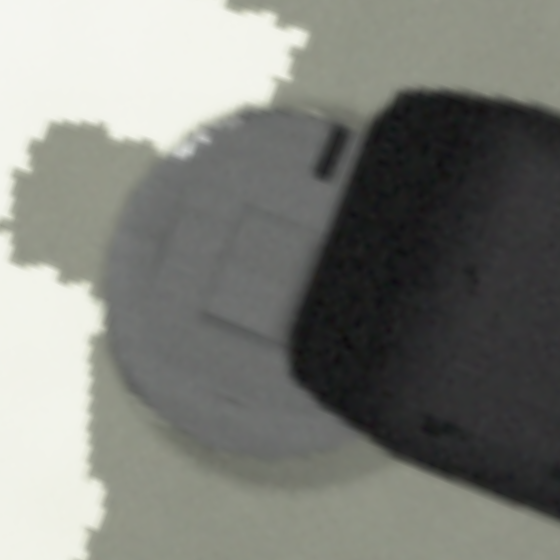

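The wrist-rectified view puts the disc centre within 0.5 mm of my estimate, and the square edge at about -22° against the bar at -21.2°. I'll approach along the axis to 15 mm above the mouth.

Call:
send_rows:
  steps:
    - [[0,0.05,-0.3],[0,0,0]]
    - [[-0.01,0.2,-0.7],[0,0,0]]
    - [[-0.01,0.35,-1.1],[0,0,0]]
    - [[-0.02,0.5,-1.44],[0,0,0]]
    - [[-0.02,0.5,-1.44],[0,0,0]]
    - [[-0.02,0.5,-1.44],[0,0,0]]

```text
time: 10.28
tool_pos: [617.7, 18.9, 188.4]
tcp_rot: [151.7, -10.4, 162.9]
ft_force: [0.1, 0.3, -1.7]
finger_gap: 16.9
grip_force: 88.3
```

```bash
python3 - <<'E'
from rect import *
st=sense();tip,T=where(st);print(tip)
for c in('scene','top'):
    s=snapshot(c)
    r=finder.pinpoint('key',c)
    if r: print(c,'key',r[0]['at'][0]*640,r[0]['at'][1]*480,round(r[0]['confidence'],2),'pred',proj(s,tip)[0])
s=snapshot('scene');u,v=proj(s,SOCK)[0].astype(int);a=cv2.resize(s['img'][v-100:v+50,u-100:u+100],None,fx=3.5,fy=3.5,interpolation=cv2.INTER_CUBIC);print(u,v)
cv2.imwrite('pics/s4.png',a[:,:,::-1])
E
```

```text
t 10.28 tip-socket in scope-slope frame [-0.4, 0.2, 13.9] tilt err [0.01, -0.03] bar angle -21.1 F [ 0.1  0.3 -1.7] M [-0.4 -0.  -0. ]
[616.4  71.6  97.1]
scene key 335.67999999999995 282.28799999999995 0.72 pred [451.4 334.8]
top key 163.776 159.12 0.64 pred [162.5 159.3]
455 344
```

View pics/s4.png

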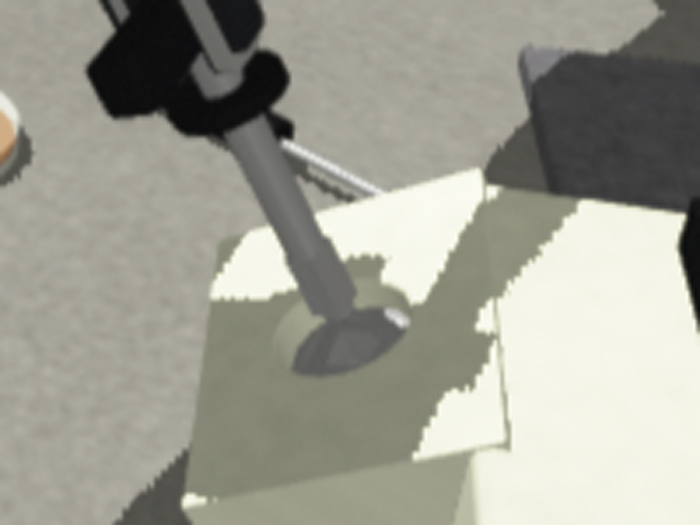

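The tip is just above the square and in line with it. Insert slowly, in two stages.

Call:
send_rows:
  steps:
    - [[0,0.09,-0.16],[0,0,0]]
    - [[0,0.19,-0.33],[0,0,0]]
    - [[0,0.28,-0.49],[0,0,0]]
    - [[0,0.28,-0.49],[0,0,0]]

```text
time: 11.02
tool_pos: [617.0, 27.8, 172.5]
tcp_rot: [151.7, -10.5, 162.9]
ft_force: [-0.5, -0.6, -2.4]
finger_gap: 16.8
grip_force: 88.3
```

```bash
python3 -c "
from rect import *
where(sense())"
```

```text
t 11.03 tip-socket in scope-slope frame [-1.1, -0.1, -4.3] tilt err [-0.09, -0.0] bar angle -21.2 F [-0.5 -0.6 -2.4] M [-0.5  0.  -0. ]
```

Call:
send_rows:
  steps:
    - [[0.01,0.05,-0.09],[0,0,0]]
    - [[0.02,0.1,-0.17],[0,0,0]]
    - [[0.02,0.15,-0.26],[0,0,0]]
    - [[0.02,0.2,-0.35],[0,0,0]]
    - [[0.02,0.2,-0.35],[0,0,0]]

```text
time: 11.65
tool_pos: [617.9, 33.4, 162.3]
tcp_rot: [151.7, -10.4, 162.9]
ft_force: [-0.1, -1.2, -4.1]
finger_gap: 16.7
grip_force: 88.2
```

```bash
python3 -c "
from rect import *
where(sense())"
```

```text
t 11.65 tip-socket in scope-slope frame [-0.0, -0.4, -15.9] tilt err [-0.05, -0.03] bar angle -21.2 F [-0.1 -1.2 -4.1] M [-1.3  0.1  0.1]
```

Call:
send_rows:
  steps:
    - [[0,0,0],[-0.001,0.05,-0.087]]
    - [[0,0,0],[-0.002,0.1,-0.173]]
    - [[0,0,0],[-0.004,0.15,-0.26]]
    - [[0,0,0],[-0.005,0.2,-0.346]]
    - [[0,0,0],[-0.006,0.25,-0.433]]
    - [[0,0,0],[-0.007,0.3,-0.52]]
    - [[0,0,0],[-0.009,0.35,-0.606]]
    - [[0,0,0],[-0.01,0.4,-0.693]]
    - [[0,0,0],[-0.011,0.45,-0.779]]
    - [[0,0,0],[-0.011,0.45,-0.779]]

```text
time: 12.9
tool_pos: [616.8, 33.0, 162.1]
tcp_rot: [170.5, -28.6, 111.0]
ft_force: [-5.4, -4.3, -1.5]
finger_gap: 16.9
grip_force: 88.6
```

```bash
python3 -c "
from rect import *
st=sense();where(st);print(st['joint_pos'],frame(YAW)[2]@st['wrist_torque'])"
```

```text
t 12.90 tip-socket in scope-slope frame [-1.4, -0.8, -16.0] tilt err [-0.22, -0.02] bar angle -72.8 F [-5.4 -4.3 -1.5] M [-1.6  1.1  0.7]
[-18.1  18.2  85.5  28.1  87.7 -40.7] 0.0728347720072606
```

Call:
send_rows:
  steps:
    - [[0.03,0,0],[-0.001,0.05,-0.087]]
    - [[0.03,0.01,0],[-0.002,0.1,-0.173]]
    - [[0.03,0.01,0],[-0.004,0.15,-0.26]]
    - [[0.03,0.01,0],[-0.005,0.2,-0.346]]
    - [[0.03,0.01,0],[-0.005,0.2,-0.346]]

```text
time: 13.52
tool_pos: [617.2, 33.4, 162.2]
tcp_rot: [-176.4, -29.8, 84.8]
ft_force: [-8.4, -4.9, -0.0]
finger_gap: 16.7
grip_force: 89.0
```

```bash
python3 -c "
from rect import *
st=sense();where(st);print(st['joint_pos'],frame(YAW)[2]@st['wrist_torque'])"
```

```text
t 13.53 tip-socket in scope-slope frame [-1.1, -0.4, -16.0] tilt err [-0.3, 0.01] bar angle -95.7 F [-8.4 -4.9 -0. ] M [-1.4  1.7  1.2]
[-18.   18.3  85.4  28.1  87.8 -17.7] 0.13399125087197533
```

Call:
send_rows:
  steps:
    - [[-0.04,0,0],[-0.001,0.04,-0.07]]
    - [[-0.04,0,0],[-0.002,0.08,-0.139]]
    - [[-0.04,0,0],[-0.002,0.08,-0.139]]

```text
time: 13.9
tool_pos: [616.5, 33.5, 162.3]
tcp_rot: [-171.3, -28.8, 74.3]
ft_force: [-6.1, -3.9, -0.9]
finger_gap: 17.0
grip_force: 88.7
```

```bash
python3 -c "
from rect import *
st=sense();where(st);print(frame(YAW)[2]@st['wrist_torque'])"
```

```text
t 13.90 tip-socket in scope-slope frame [-1.7, -0.2, -16.0] tilt err [-0.22, 0.01] bar angle -104.9 F [-6.1 -3.9 -0.9] M [-1.3  1.2  0.8]
0.06990057374292977
```

Call:
send_rows:
  steps:
    - [[-0.02,0,0],[0,0.03,-0.052]]
    - [[-0.02,0,0],[-0.001,0.06,-0.104]]
    - [[-0.02,0,0],[-0.001,0.06,-0.104]]

```text
time: 14.28
tool_pos: [616.2, 33.5, 162.4]
tcp_rot: [-167.8, -27.6, 66.7]
ft_force: [-3.7, -4.3, -2.6]
finger_gap: 16.8
grip_force: 88.6
```

```bash
python3 -c "
from rect import *
st=sense();where(st);print(frame(YAW)[2]@st['wrist_torque'])"
```

```text
t 14.28 tip-socket in scope-slope frame [-1.9, -0.1, -16.0] tilt err [-0.18, 0.04] bar angle -111.7 F [-3.7 -4.3 -2.6] M [-1.4  1.   0.7]
0.1315277640757108
```

Call:
send_rows:
  steps:
    - [[0,0,0],[0,0.03,-0.052]]
    - [[0,0,0],[-0.001,0.06,-0.104]]
    - [[0,0,0],[-0.001,0.06,-0.104]]

```text
time: 14.65
tool_pos: [616.2, 33.5, 162.4]
tcp_rot: [-164.4, -26.0, 59.2]
ft_force: [-4.0, -3.0, -2.1]
finger_gap: 16.5
grip_force: 88.7
```

```bash
python3 - <<'E'
from rect import *
st=sense();where(st);print(frame(YAW)[2]@st['wrist_torque'])
s=snapshot('wrist');a=rectify(s,SOCK,YAW,half=40,sc=7);cv2.imwrite('pics/r5.png',np.hstack([a[:,:,::-1]]))
E
```

```text
t 14.65 tip-socket in scope-slope frame [-1.9, -0.0, -16.0] tilt err [-0.17, 0.07] bar angle -118.6 F [-4.  -3.  -2.1] M [-1.3  1.   0.8]
0.21503306169253347
```

View pics/r5.png

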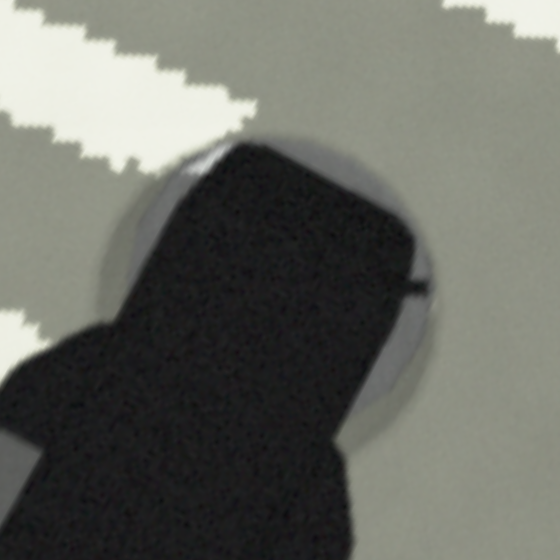

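The rim line is now at (415,288), about 1° in the scope frame, so the screw has turned some 68°; torque is rising to 0.215 N m. I'll push a little further to confirm the stop.

Call:
send_rows:
  steps:
    - [[0,0,0],[0,0.03,-0.052]]
    - [[0,0,0],[-0.001,0.06,-0.104]]
    - [[0,0,0],[-0.001,0.06,-0.104]]

```text
time: 15.08
tool_pos: [616.2, 33.6, 162.4]
tcp_rot: [-161.3, -24.0, 51.9]
ft_force: [-5.2, -3.2, -2.0]
finger_gap: 16.6
grip_force: 88.7
```

```bash
python3 - <<'E'
from rect import *
st=sense();where(st);print(frame(YAW)[2]@st['wrist_torque'])
def mark(im,c=(280,280),sc=7):
    g=im.max(2).astype(float)
    a=np.radians(np.arange(-40,60,1));return [int(g[[int(round(c[1]-r*sc*np.sin(t))) for r in(20,20.5,21)],[int(round(c[0]+r*sc*np.cos(t))) for r in(20,20.5,21)]].mean()) for t in a]
s=snapshot('wrist');a=rectify(s,SOCK+np.array([-.7,0,0]),YAW,half=40,sc=7)
m=mark(a);i=int(np.argmin(m[20:80]))+20;print('mark angle',i-40,m[20:80:2])
E
```

```text
t 15.07 tip-socket in scope-slope frame [-1.9, 0.1, -16.0] tilt err [-0.16, 0.1] bar angle -125.5 F [-5.2 -3.2 -2. ] M [-1.4  0.9  0.8]
0.18880868565342554
mark angle -3 [108, 107, 109, 110, 110, 110, 100, 66, 32, 35, 63, 86, 84, 72, 64, 53, 60, 70, 80, 84, 96, 100, 105, 112, 114, 117, 120, 119, 122, 123]
```

```bash
python3 - <<'E'
from rect import *
s=snapshot('wrist');save(s,'w6.png');n=s['img'].max(2);o=cv2.imread('pics/w3.png').max(2)
for nm,g in(('before',o),('now',n)):
    for r in(232,245,260,275,290,310,340,380,420):
        x=np.where(g[r,230:420]<75)[0]+230
        # run containing col 316
        l=r_=316
        while l>230 and g[r,l-1]<75:l-=1
        while r_<420 and g[r,r_+1]<75:r_+=1
        print(nm,r,l,r_,end=' | ')
    print()
    c=g[:,310:325].mean(1);print('top row of bar',np.where((c<60)&(np.arange(480)>180))[0][:3])
E
```

```text
before 232 289 344 | before 245 286 347 | before 260 286 347 | before 275 286 347 | before 290 275 359 | before 310 268 365 | before 340 285 348 | before 380 234 399 | before 420 230 420 | 
top row of bar [225 226 227]
now 232 289 344 | now 245 286 347 | now 260 285 347 | now 275 286 347 | now 290 277 358 | now 310 269 365 | now 340 285 348 | now 380 234 399 | now 420 230 420 | 
top row of bar [225 226 227]
```

```bash
cat > chk.py <<'E'
from rect import *
def chk():
    Z=frame(YAW)[2];M=[];A=[]
    for i in range(6):
        s=snapshot('wrist');st=sense();M.append(Z@st['wrist_torque'])
        im=rectify(s,SOCK,YAW,half=30,sc=8).max(2).astype(float)
        if i==0: first=im
        A.append(im)
    where(st);print('torque',np.mean(M),np.std(M))
    im=np.mean(A,0);a=np.arange(-60,100,2)
    for r in(18.5,19.5,20.5,21.5,22.5):
        p=[int(cv2.getRectSubPix(im.astype(np.float32),(3,3),(240+r*8*np.cos(np.radians(t)),240-r*8*np.sin(np.radians(t)))).mean()) for t in a]
        print(r,p[20:50])
    np.save('im_%.1f.npy'%st['time'],im)
chk()
E
python3 chk.py
```

```text
t 15.47 tip-socket in scope-slope frame [-1.9, 0.0, -16.0] tilt err [-0.16, 0.1] bar angle -125.5 F [-4.9 -3.3 -2.4] M [-1.3  0.9  0.9]
torque 0.2679564027444176 0.021136462190045866
18.5 [105, 104, 104, 103, 99, 90, 76, 46, 26, 26, 29, 29, 27, 26, 25, 24, 26, 24, 25, 25, 26, 34, 48, 69, 85, 99, 105, 110, 112, 111]
19.5 [107, 107, 108, 109, 109, 109, 97, 62, 33, 35, 64, 79, 68, 51, 40, 34, 37, 47, 53, 66, 76, 88, 96, 105, 110, 112, 113, 115, 116, 117]
20.5 [109, 109, 109, 109, 109, 109, 103, 71, 40, 40, 62, 98, 108, 107, 100, 96, 96, 106, 111, 115, 115, 116, 116, 119, 121, 124, 126, 127, 129, 130]
21.5 [99, 99, 98, 98, 96, 96, 96, 97, 90, 98, 103, 109, 114, 115, 118, 124, 128, 130, 133, 135, 135, 136, 136, 138, 141, 142, 141, 142, 143, 143]
22.5 [112, 119, 124, 126, 117, 116, 121, 127, 132, 135, 136, 136, 138, 139, 140, 142, 143, 144, 144, 144, 145, 145, 145, 145, 146, 146, 145, 145, 144, 145]
```

The steady torque of 0.27 N m is more than twice the turning friction and the mark stands still at about 0°, so the screw is at its stop. I'll unwind the key to mid-play and draw it out along the axis.

Call:
send_rows:
  steps:
    - [[0,0,0],[0.001,-0.06,0.108]]
    - [[0,0,0],[0.003,-0.125,0.217]]
    - [[0,0,0],[0.004,-0.19,0.325]]
    - [[0,0,0],[0.006,-0.25,0.433]]
    - [[0,0,0],[0.006,-0.25,0.433]]

```text
time: 16.1
tool_pos: [616.2, 33.3, 162.2]
tcp_rot: [-175.9, -29.8, 83.6]
ft_force: [-4.6, -4.0, -2.4]
finger_gap: 17.0
grip_force: 88.6
```

```bash
python3 chk.py
```

```text
t 16.40 tip-socket in scope-slope frame [-1.9, -0.3, -16.0] tilt err [-0.2, 0.06] bar angle -96.8 F [-4.  -4.3 -2.9] M [-1.6  1.   0.5]
torque -0.06737904236153636 0.023132861581854562
18.5 [81, 89, 96, 101, 103, 104, 104, 103, 102, 102, 101, 100, 99, 98, 100, 100, 97, 91, 91, 75, 43, 28, 25, 27, 28, 28, 26, 24, 25, 24]
19.5 [104, 105, 106, 106, 106, 105, 104, 104, 103, 102, 103, 103, 103, 104, 105, 106, 106, 106, 105, 93, 56, 30, 34, 65, 85, 87, 70, 51, 37, 30]
20.5 [104, 106, 105, 104, 103, 102, 101, 102, 101, 102, 103, 104, 104, 104, 105, 103, 102, 101, 101, 97, 68, 47, 50, 66, 95, 105, 104, 102, 97, 91]
21.5 [101, 98, 98, 102, 104, 105, 105, 104, 102, 103, 102, 100, 97, 96, 99, 103, 102, 104, 99, 92, 91, 92, 101, 110, 115, 120, 123, 123, 124, 124]
22.5 [109, 110, 111, 111, 110, 110, 110, 109, 109, 109, 110, 110, 111, 111, 115, 122, 127, 127, 127, 127, 125, 128, 132, 134, 136, 137, 138, 138, 139, 138]
```

The mark followed the key back (to about 23°): the square is wedged in the socket. I'll turn it home again, then draw the key straight out while it still bears on the stop.

Call:
send_rows:
  steps:
    - [[0,0,0],[-0.001,0.06,-0.108]]
    - [[0,0,0],[-0.003,0.125,-0.217]]
    - [[0,0,0],[-0.004,0.19,-0.325]]
    - [[0,0,0],[-0.006,0.25,-0.433]]
    - [[0,0,0],[-0.006,0.25,-0.433]]

```text
time: 17.02
tool_pos: [616.1, 33.6, 162.3]
tcp_rot: [-161.2, -24.0, 51.9]
ft_force: [-4.5, -2.6, -2.4]
finger_gap: 16.6
grip_force: 88.6
```

```bash
python3 chk.py; python3 - <<'E'
from h import *
s=snapshot('top');r=finder.pinpoint('key','scene');print(r[:1])
E
```

```text
t 17.32 tip-socket in scope-slope frame [-1.9, 0.1, -16.0] tilt err [-0.16, 0.11] bar angle -125.5 F [-4.8 -3.7 -3. ] M [-1.3  1.   0.7]
torque 0.05170187015616249 0.01967322278956493
18.5 [104, 103, 97, 96, 96, 82, 64, 39, 26, 26, 28, 28, 27, 26, 25, 24, 25, 25, 26, 27, 28, 38, 56, 82, 97, 107, 111, 112, 112, 111]
19.5 [107, 107, 109, 109, 110, 109, 96, 60, 31, 32, 57, 72, 65, 50, 38, 30, 35, 47, 54, 63, 73, 92, 104, 109, 111, 112, 113, 115, 116, 116]
20.5 [109, 109, 110, 110, 110, 109, 103, 70, 37, 38, 59, 98, 108, 106, 92, 81, 89, 104, 111, 115, 115, 116, 117, 120, 121, 124, 126, 127, 129, 130]
21.5 [100, 100, 99, 98, 96, 97, 96, 98, 91, 98, 102, 107, 113, 115, 118, 123, 128, 130, 134, 136, 136, 136, 137, 139, 140, 142, 142, 142, 142, 143]
22.5 [112, 120, 123, 121, 116, 116, 121, 127, 132, 135, 135, 136, 138, 139, 141, 142, 143, 144, 143, 144, 144, 145, 145, 145, 146, 147, 145, 145, 144, 145]
[{'at': [0.7108, 0.6969], 'confidence': 0.95}]
```

Call:
send_rows:
  steps:
    - [[0,-0.03,0.06],[0,0,0]]
    - [[0,-0.07,0.12],[0,0,0]]
    - [[0,-0.1,0.18],[0,0,0]]
    - [[0,-0.13,0.23],[0,0,0]]

```text
time: 17.92
tool_pos: [614.2, 32.8, 163.1]
tcp_rot: [-160.8, -23.9, 51.8]
ft_force: [6.7, 18.3, -40.4]
finger_gap: 16.7
grip_force: 88.7
```

```bash
python3 chk.py|head -5
```

```text
t 18.23 tip-socket in scope-slope frame [-4.2, 0.3, -14.3] tilt err [-0.46, 0.29] bar angle -125.6 F [  4.2  13.6 -33.9] M [-1.7 -1.1 -0.5]
torque 0.09276167028961141 0.03473064480920588
18.5 [106, 107, 106, 106, 106, 105, 91, 55, 30, 36, 64, 98, 106, 106, 104, 99, 98, 103, 105, 107, 108, 108, 109, 110, 111, 112, 113, 113, 113, 113]
19.5 [106, 107, 107, 108, 110, 109, 98, 63, 34, 33, 61, 100, 112, 112, 111, 111, 111, 111, 110, 109, 109, 109, 109, 110, 112, 112, 114, 115, 116, 117]
20.5 [109, 109, 109, 109, 109, 110, 105, 73, 40, 38, 60, 99, 108, 109, 110, 112, 113, 116, 116, 117, 117, 117, 115, 118, 120, 124, 125, 127, 128, 129]
```

The key is stuck axially (about 40 N). It looks over-turned, with its corners wedged about 30° off the flats. I'll ease the pull, then turn further clockwise against the stop so the corners pass 45° and free themselves without turning the screw back.

Call:
send_rows:
  steps:
    - [[0,0.06,-0.12],[0,0,0]]
    - [[0,0.13,-0.23],[0,0,0]]
    - [[0,0.13,-0.23],[0,0.03,-0.052]]
    - [[0,0.13,-0.23],[-0.001,0.06,-0.104]]
    - [[0,0.13,-0.23],[-0.001,0.06,-0.104]]

```text
time: 18.85
tool_pos: [616.5, 33.2, 163.4]
tcp_rot: [-158.6, -21.7, 44.9]
ft_force: [-6.6, -2.2, -3.9]
finger_gap: 16.4
grip_force: 94.2
```

```bash
python3 chk.py|head -5; python3 - <<'E'
from h import *
g=cv2.imread('pics/w3.png').max(2);s=snapshot('wrist');n=s['img'].max(2)
for g_ in(g,n):
    print([ (int(np.where(g_[r,250:390]<60)[0].min()+250),int(np.where(g_[r,250:390]<60)[0].max()+250)) for r in(235,250,265,280,300)], np.where((g_[:,310:325].mean(1)<60)&(np.arange(480)>180))[0][:1])
E
```

```text
t 19.15 tip-socket in scope-slope frame [-1.4, 0.3, -14.8] tilt err [-0.08, 0.11] bar angle -132.3 F [-6.4 -3.1 -4.6] M [-1.4  1.4  1. ]
torque 0.1328507499423446 0.01685347844800189
18.5 [82, 69, 61, 48, 40, 32, 29, 24, 23, 25, 24, 22, 25, 26, 25, 25, 25, 27, 33, 48, 68, 84, 96, 103, 108, 111, 112, 113, 113, 113]
19.5 [107, 107, 107, 105, 104, 92, 69, 41, 27, 27, 27, 25, 26, 29, 38, 44, 50, 69, 83, 97, 104, 108, 110, 111, 112, 113, 115, 116, 118, 119]
20.5 [109, 110, 110, 110, 110, 109, 101, 65, 39, 41, 62, 76, 69, 84, 94, 102, 110, 117, 120, 122, 122, 121, 120, 121, 123, 126, 129, 130, 131, 131]
[(288, 344), (286, 347), (286, 346), (283, 351), (270, 363)] [225]
[(288, 345), (286, 347), (286, 347), (285, 349), (271, 363)] [225]
```

The mark holds at the stop while the key slips past it. Continue clockwise.

Call:
send_rows:
  steps:
    - [[0,0,0],[-0.001,0.05,-0.087]]
    - [[0,0,0],[-0.002,0.1,-0.173]]
    - [[0,0,0],[-0.004,0.15,-0.26]]
    - [[0,0,0],[-0.005,0.2,-0.346]]
    - [[0,0,0],[-0.005,0.2,-0.346]]

```text
time: 19.82
tool_pos: [616.6, 33.3, 163.6]
tcp_rot: [-152.2, -12.1, 23.1]
ft_force: [-6.7, -2.4, -3.7]
finger_gap: 16.6
grip_force: 94.2
```

```bash
python3 chk.py|head -6
```

```text
t 20.12 tip-socket in scope-slope frame [-1.3, 0.5, -14.8] tilt err [-0.03, 0.12] bar angle -155.2 F [-5.4 -2.4 -3.1] M [-1.1  1.5  0.7]
torque -0.14223303404520043 0.021691334166081284
18.5 [24, 23, 23, 24, 25, 25, 24, 26, 26, 27, 50, 87, 101, 105, 109, 110, 111, 110, 110, 111, 112, 111, 113, 113, 114, 114, 114, 116, 115, 113]
19.5 [25, 26, 26, 31, 35, 43, 53, 47, 32, 29, 54, 103, 114, 117, 116, 116, 116, 116, 116, 116, 115, 114, 114, 115, 116, 116, 118, 119, 120, 119]
20.5 [47, 54, 68, 86, 98, 104, 106, 82, 60, 63, 81, 117, 125, 125, 126, 125, 126, 127, 128, 130, 130, 129, 130, 130, 129, 129, 130, 131, 131, 131]
21.5 [114, 115, 121, 126, 130, 130, 129, 127, 129, 131, 136, 140, 141, 140, 141, 140, 140, 143, 143, 144, 145, 144, 143, 143, 144, 144, 145, 146, 145, 144]
```

Torque flipped sign, so the corners have passed 45°, and the mark is still at about -3°. Finish to the next flat alignment (-183°).

Call:
send_rows:
  steps:
    - [[0,0,0],[-0.001,0.06,-0.104]]
    - [[0,0,0],[-0.003,0.12,-0.208]]
    - [[0,0,0],[-0.004,0.18,-0.312]]
    - [[0,0,0],[-0.006,0.235,-0.407]]
    - [[0,0,0],[-0.006,0.235,-0.407]]

```text
time: 20.75
tool_pos: [617.3, 33.8, 164.2]
tcp_rot: [-149.9, 0.9, -0.4]
ft_force: [-5.1, -1.0, -1.3]
finger_gap: 16.5
grip_force: 94.5
```

```bash
python3 chk.py|head -6; python3 -c "
from h import *
print(sense()['joint_pos'])"
```

```text
t 21.05 tip-socket in scope-slope frame [-0.3, 1.1, -14.5] tilt err [0.11, 0.11] bar angle 178.1 F [-5.1 -0.7 -0.3] M [-0.3  1.2  0.7]
torque 0.03608288703903353 0.05356140444968472
18.5 [84, 93, 100, 104, 106, 107, 107, 78, 37, 30, 51, 103, 110, 109, 108, 105, 101, 95, 86, 77, 61, 45, 33, 29, 26, 26, 26, 28, 27, 26]
19.5 [112, 113, 115, 115, 116, 117, 116, 92, 42, 32, 56, 113, 119, 119, 120, 119, 118, 117, 114, 111, 107, 99, 85, 67, 45, 31, 26, 26, 26, 26]
20.5 [120, 121, 123, 124, 125, 126, 127, 116, 85, 79, 93, 120, 130, 129, 130, 130, 129, 127, 126, 127, 126, 126, 124, 117, 105, 86, 64, 48, 41, 34]
21.5 [133, 137, 139, 140, 141, 141, 142, 142, 140, 140, 141, 143, 144, 145, 146, 145, 144, 143, 142, 143, 144, 144, 144, 143, 142, 136, 134, 127, 123, 101]
[-18.10564607  17.8640456   85.70135215  28.29012866  87.60498241
  68.41993518]
```

Call:
send_rows:
  steps:
    - [[0,-0.03,0.06],[0,0,0]]
    - [[0,-0.07,0.12],[0,0,0]]
    - [[0,-0.1,0.18],[0,0,0]]
    - [[0,-0.13,0.23],[0,0,0]]

```text
time: 21.55
tool_pos: [617.3, 29.6, 170.0]
tcp_rot: [-149.9, 1.0, -0.5]
ft_force: [-4.1, 1.3, -3.3]
finger_gap: 16.5
grip_force: 94.2
```

```bash
python3 chk.py|head -5
```

```text
t 21.85 tip-socket in scope-slope frame [-0.2, 0.4, -7.3] tilt err [0.12, 0.06] bar angle 177.9 F [-4.1 -0.9 -0.6] M [-0.4  1.1  0.6]
torque -0.00025536831192838233 0.02358662998841055
18.5 [112, 112, 112, 112, 111, 112, 110, 78, 42, 31, 53, 97, 112, 113, 113, 113, 113, 111, 112, 112, 112, 112, 112, 110, 105, 94, 78, 55, 40, 34]
19.5 [113, 113, 114, 116, 117, 117, 115, 87, 43, 33, 53, 99, 118, 119, 120, 120, 120, 118, 117, 115, 114, 113, 114, 113, 113, 112, 109, 106, 99, 94]
20.5 [119, 122, 123, 125, 125, 125, 124, 109, 85, 79, 94, 117, 128, 129, 129, 129, 127, 126, 125, 125, 125, 125, 124, 123, 121, 117, 115, 114, 114, 114]
```

It comes free. Draw it fully out and recheck the mark.

Call:
send_rows:
  steps:
    - [[0,-0.12,0.2],[0,0,0]]
    - [[0.01,-0.3,0.52],[0,0,0]]
    - [[0.02,-0.6,1.04],[0,0,0]]
    - [[0.03,-0.9,1.55],[0,0,0]]
    - [[0.03,-1.17,2.02],[0,0,0]]
    - [[0.03,-1.17,2.02],[0,0,0]]
    - [[0.03,-1.17,2.02],[0,0,0]]

```text
time: 22.72
tool_pos: [618.0, -5.3, 230.0]
tcp_rot: [-149.9, 1.0, -0.5]
ft_force: [-0.7, 0.7, -1.4]
finger_gap: 16.7
grip_force: 94.3
```

```bash
python3 chk.py|head -6; python3 - <<'E'
from rect import *
st=sense();tip,T=where(st);print(st['tool_pos'],tip,st['joint_pos'])
for c in('scene','top','wrist'):
    s=snapshot(c);save(s,c+'7.png')
    for n in('key','key_bar','socket'):
        r=finder.pinpoint(n,c)
        if r: print(c,n,np.array(r[0]['at'])*[640,480],round(r[0]['confidence'],2),'pred',proj(s,tip if n=='key' else tip-125*T[:,2] if n=='key_bar' else SOCK)[0])
E
```

```text
t 23.02 tip-socket in scope-slope frame [-0.8, 0.3, 61.8] tilt err [0.03, 0.1] bar angle 177.8 F [ 0.5  0.3 -1.4] M [-0.5 -0.   0. ]
torque 0.0029769956872087934 0.026522187064024157
18.5 [113, 113, 113, 113, 113, 114, 111, 85, 46, 33, 54, 99, 113, 115, 115, 115, 115, 115, 114, 114, 114, 115, 115, 115, 115, 116, 117, 117, 117, 116]
19.5 [115, 116, 117, 117, 118, 118, 117, 96, 51, 35, 55, 103, 119, 120, 120, 120, 120, 119, 118, 116, 116, 115, 115, 114, 115, 115, 115, 116, 116, 116]
20.5 [120, 121, 121, 122, 122, 123, 122, 108, 67, 53, 69, 109, 124, 124, 123, 123, 122, 121, 120, 121, 120, 119, 117, 114, 113, 111, 109, 110, 112, 113]
21.5 [125, 125, 128, 129, 129, 131, 132, 128, 113, 109, 115, 129, 134, 135, 133, 132, 131, 130, 130, 132, 133, 132, 130, 129, 127, 125, 122, 122, 124, 126]
t 23.02 tip-socket in scope-slope frame [-0.8, 0.3, 61.8] tilt err [0.03, 0.1] bar angle 177.8 F [ 0.5  0.3 -1.4] M [-0.5 -0.   0. ]
[617.9  -5.  229.8] [616.6  47.8 138.6] [-21.3  16.6  80.1  27.7  95.2  69. ]
scene key [435.6 300.1] 0.86 pred [435.2 302.2]
scene key_bar [386.4 206.1] 0.77 pred [387.6 208.3]
scene socket [458.6 339.4] 0.88 pred [455.8 344.1]
top key [175.3 150.8] 0.8 pred [173.4 151.7]
top key_bar [207.4 126.6] 0.95 pred [207.8 127.5]
top socket [160.9 155.9] 0.8 pred [159.5 161.2]
wrist key [316.2 242. ] 0.58 pred [316.2 245.7]
wrist key_bar [316.5 359.4] 0.91 pred [315.8 367.3]
wrist socket [319.  217.7] 0.94 pred [316.9 217.6]
```

The screw mark is at -2°, i.e. home, and the key is sound in the grip. Carry it back upright over the stand.

Call:
send_rows:
  steps:
    - [[0,-0.5,1],[0,0,0]]
    - [[0,-1.5,2],[-0.1,-0.002,0]]
    - [[-0.1,-3,2],[-0.2,-0.005,0]]
    - [[-0.2,-4.5,2],[-0.3,-0.007,0]]
    - [[-0.2,-6,2],[-0.4,-0.01,0]]
    - [[-0.3,-7.5,2],[-0.5,-0.012,0]]
    - [[-0.4,-9,2],[-0.523,-0.013,0]]
    - [[-0.4,-9.84,2],[-0.523,-0.013,0]]
    - [[-0.4,-9.84,2],[-0.523,-0.013,0]]
    - [[-0.4,-9.84,2],[-0.523,-0.013,0]]

```text
time: 24.88
tool_pos: [606.3, -299.9, 290.0]
tcp_rot: [-179.8, -0.1, -0.7]
ft_force: [-0.7, 0.3, -2.3]
finger_gap: 16.4
grip_force: 94.3
```

```bash
python3 - <<'E'
from rect import *
st=sense();T=R.from_euler('xyz',st['tcp_rot'],degrees=True).as_matrix();tip=st['tool_pos']+L*T[:,2];print(st['time'],st['tool_pos'],st['tcp_rot'],tip,st['joint_pos'])
O={}
for c in('scene','top'):
    s=snapshot(c);save(s,c+'8.png')
    for n,p in(('key',tip),('key_bar',tip-125*T[:,2]),('stand',np.array([606,-299.8,0])),('stand_hole',np.array([606,-299.8,105]))):
        r=finder.pinpoint(n,c)
        if r:
            q=np.array(r[0]['at'])*[640,480];O.setdefault(n,[]).append((s,*q));print(c,n,q,round(r[0]['confidence'],2),'pred',proj(s,p)[0])
for n in O:
    if len(O[n])>1: print(n,tri(O[n]))
E
```

```text
24.875 [ 606.3 -299.9  290. ] [-179.8   -0.1   -0.7] [ 606.4 -299.6  184.6] [-30.8  18.6  66.4   0.2  95.   60. ]
scene key [163.6 220.6] 0.6 pred [163.4 220.4]
scene key_bar [144.9 122. ] 0.74 pred [146.1 122.1]
scene stand [182.2 331.8] 0.71 pred [183.  332.8]
scene stand_hole [174.8 273.7] 0.91 pred [172.6 272.7]
top key_bar [449.6 123. ] 0.84 pred [448.3 125.7]
top stand [183.2 315.1] 0.31 pred [400.3 185.9]
top stand_hole [416.5 173.3] 0.75 pred [412.9 170.1]
key_bar [ 608.8 -300.6  310.6]
stand [ 521.3 -116.5   72.9]
stand_hole [ 601.  -303.5  100.2]
```

Call:
send_rows:
  steps:
    - [[0,-0.02,-0.8],[0,0,0]]
    - [[0,-0.02,-1.6],[0,0,0]]
    - [[0,-0.02,-2.2],[0,0,0]]
    - [[0,-0.02,-2.5],[0,0,0]]
    - [[0,-0.02,-2.8],[0,0,0]]
    - [[0,-0.02,-3.1],[0,0,0]]
    - [[0,-0.02,-3.4],[0,0,0]]
    - [[0,-0.02,-3.4],[0,0,0]]

```text
time: 26.38
tool_pos: [605.6, -300.9, 187.3]
tcp_rot: [-179.8, -0.0, -0.7]
ft_force: [-0.1, 0.0, -2.3]
finger_gap: 16.8
grip_force: 94.3
```

Call:
send_rows:
  steps:
    - [[0,0,-0.4],[0,0,0]]
    - [[0,0,-0.8],[0,0,0]]
    - [[0,0,-1.2],[0,0,0]]
    - [[0,0,-1.6],[0,0,0]]
    - [[0,0,-1.9],[0,0,0]]
    - [[0,0,-2.1],[0,0,0]]
    - [[0,0,-2.18],[0,0,0]]
    - [[0,0,-2.18],[0,0,0]]
    - [[0,0,-2.18],[0,0,0]]

```text
time: 27.5
tool_pos: [606.5, -301.3, 123.6]
tcp_rot: [-179.9, -0.1, -0.7]
ft_force: [-0.2, 0.4, -1.0]
finger_gap: 16.8
grip_force: 94.3
```

Call:
send_rows:
  steps:
    - [[0,0,-0.04],[0,0,0]]
    - [[0,0,-0.08],[0,0,0]]
    - [[0,0,-0.08],[0,0,0]]
    - [[0,0,-0.08],[0,0,0]]

```text
time: 28.0
tool_pos: [606.1, -301.1, 120.5]
tcp_rot: [-179.9, -0.1, -0.7]
ft_force: [-0.3, -0.9, -2.6]
finger_gap: 16.7
grip_force: 94.6
```

Seated height (120.5, the same as at the pick-up). Release and rise.

Call:
send_rows:
  steps:
    - [[0,0,0],[0,0,0]]
    - [[0,0,0],[0,0,0]]
    - [[0,0,0],[0,0,0]]
    - [[0,0,0],[0,0,0]]
    - [[0,0,0],[0,0,0]]
    - [[0,0,0],[0,0,0]]
    - [[0,0,0],[0,0,0]]
    - [[0,0,0],[0,0,0]]
  fingers: 0

```text
time: 29.0
tool_pos: [606.1, -301.1, 120.6]
tcp_rot: [-179.9, -0.1, -0.7]
ft_force: [0.8, -0.1, 0.0]
finger_gap: 85.4
grip_force: 0.0
```

Call:
send_rows:
  steps:
    - [[0,0,0.3],[0,0,0]]
    - [[0,0,1],[0,0,0]]
    - [[0,0,2],[0,0,0]]
    - [[0,0,3.5],[0,0,0]]
    - [[-1,1,5],[0,0,0]]
    - [[-2,2.5,5],[0,0,0]]
    - [[-2,4,5],[0,0,0]]
    - [[-2,5,5],[0,0,0]]
    - [[-2,5,5],[0,0,0]]

```text
time: 30.12
tool_pos: [546.6, -149.4, 273.1]
tcp_rot: [-179.9, -0.3, -0.6]
ft_force: [0.2, -0.6, -0.0]
finger_gap: 85.9
grip_force: 0.0
```

```bash
python3 - <<'E'
from rect import *
st=sense();print(st['time'],st['tool_pos'],st['ft_force'],st['finger_gap'])
O={}
for c in('scene','top','wrist'):
    s=snapshot(c);save(s,c+'9.png')
    for n,p in(('key',[606,-300,15]),('key_bar',[606,-300,140]),('socket',SOCK)):
        r=finder.pinpoint(n,c)
        if r:
            q=np.array(r[0]['at'])*[640,480];print(c,n,q,round(r[0]['confidence'],2),'pred',proj(s,p)[0])
            if r[0]['confidence']>.5:O.setdefault(n,[]).append((s,*q))
    if c=='top':
        im=rectify(s,SOCK,YAW,half=30,sc=8).max(2).astype(np.float32)
        for r in(17,19,21): print(r,[int(cv2.getRectSubPix(im,(3,3),(240+r*8*np.cos(np.radians(t)),240-r*8*np.sin(np.radians(t)))).mean()) for t in range(-40,90,5)])
for n in O:
    if len(O[n])>1: print(n,tri(O[n]))
E
```

```text
30.125 [ 546.6 -149.4  273.1] [ 0.2 -0.6 -0. ] 85.94680307471405
scene key [182.6 326.5] 0.71 pred [181.5 324.7]
scene key_bar [167.8 252. ] 0.77 pred [168.6 250.4]
scene socket [454.2 339.7] 0.9 pred [455.8 344.1]
top key [405.9 182.1] 0.66 pred [402.1 183.8]
top key_bar [420.7 163. ] 0.83 pred [417.9 164. ]
top socket [161.3 160.4] 0.74 pred [159.5 161.2]
17 [192, 192, 193, 191, 179, 152, 100, 75, 130, 192, 186, 186, 186, 185, 187, 191, 196, 205, 199, 190, 189, 191, 190, 190, 192, 192]
19 [193, 192, 192, 192, 179, 150, 97, 73, 124, 171, 165, 162, 160, 154, 149, 152, 163, 161, 158, 163, 167, 183, 195, 205, 208, 206]
21 [192, 193, 192, 191, 179, 148, 120, 105, 121, 127, 123, 123, 120, 128, 119, 139, 170, 190, 207, 213, 217, 225, 230, 231, 235, 236]
wrist socket [  3.4 122.1] 0.8 pred [  0.8 122.8]
key [ 607.4 -302.6   12.9]
key_bar [ 607.1 -302.8  138.1]
socket [616.7  74.7  89.7]
```

```bash
python3 -c "
from bench import order
print(order.hand_in())"
```

```text
the job is handed in; nothing more can be done
None
```

I turned the clamp screw home to its stop (judged from its rim mark and the torque, not a reading of its angle), hung the key back upright in its stand, and handed the job in at about 30 s; no verdict came back. On the way, the key wedged in the socket and I freed it by turning it further clockwise; the rim mark stayed at the stop.

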